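# Close and seal the cookie box

## Robot

A 6-joint arm with a two-finger parallel gripper is mounted at the origin on the work surface. World frame = base frame: x ahead of the robot, y to its left, z up, the work surface at z = 0. Lengths are in m, angles in rad, forces in N, time in s.
With the tool pointing down it reaches from about 0.375 to 0.975 m from the base axis. Payload 3.8 kg.
Tool frame: the origin (TCP) lies at the very end of the fingers, on their centre line; the grasp point (between the pads) lies 19 mm behind it; y points along the fingers, x is the direction in which the jaws open and shut, and the axes are right-handed (so a half turn about y gives the same grasp; the last joint's range is limited). The gripper opens to 85 mm and grips with 20 to 120 N. Pads are 22 mm wide; open, the fingers measure 114 mm over their backs; the gripper's body (76 mm by 85 mm) begins 54 mm behind the grasp point. The pads swing forward as they close: fully open they stand 13 mm farther back than shut.
Start: joints at [-1.283, 0.264, 1.604, -0, 1.274, -0.037], TCP at [0.215, -0.64, 0.231] pointing down, gripper open.
Joint ranges: [-2.63, 2.63], [-0.94, 2.18], [0.31, 2.57], [-1.31, 4.45], [0, 2.66], [-2.55, 2.55]. Speed limits (rad/s): [2.57, 2.57, 3.14, 3.14, 3.14, 3.14].

## Interface

Orientations are given as a rotation vector (axis times angle).
In Python, from workcell import bot, cams gives the robot as it stands.
- The arm moves only by the tool play_rows, never from a script. Its argument "motion" is a list of rows, each a list of 2 entries, a list of its own where there are three numbers: the shift along the world's x, y, z normalised to -1 to 1, where 1 is 400 mm, then the turn, a rotation vector about the world's x, y, z normalised to -1 to 1, where 1 is pi/4 rad. In form: [[[tx, ty, tz], [ax, ay, az]], ...]. A call has 1 to 10 rows; each row is the pose to reach, as a shift and turn from the pose commanded when the call began; what a row does not reach only later rows make up. A row lasts 1/8 s, in which the tool goes at most 62.5 mm and 10.7 degrees, less where a joint would pass 70% of its speed; a pose out of reach is approached as far as the arm can. A call with a number of a shift or a turn outside -1 to 1 is refused whole. A call with a gripper value outside its range is refused whole. "gripper" is the closure, from 0 (fully open) to 1 (shut), set as the call begins (left out, the last holds). The fingers move at their own pace and stop on an object; "squeeze" is the grip in N (left out, the last holds). Time passes only in rows, so rows that repeat a pose let the fingers close. It gives the time, the measured TCP pose, the force and the opening at its end, in the units of the state.
- bot.read_state(): the state, without advancing time (a new reading comes with each control period).
- cams.read_camera(name): name is "scene" or "side" or "wrist"; returns (picture, depth): 384x512x3 uint8, red, green, blue; 384x512 float32, m along the optical axis (not along the pixel's ray), 0 where there is no reading.
- cams.calibration(name): a dict with "mtx" (3x3 intrinsics, pixels), "R" (3x3) and "t" (3): a world point X has camera coordinates R X + t; the wrist camera has in their place "tool_from_camera" (4x4, takes a point from camera to tool coordinates, whose origin is the TCP and whose axes are the tool frame's). Camera axes: x right, y down, z forward; pixel columns grow to the right and rows downward; lengths in m; the calibration is good to about 2 mm. A picture is of the moment at which its call begins: read the wrist's pose just before it. calibration takes no time and is no camera call.
- bot.finish_job(): hands the job in, once; it reports no verdict.
Trained networks look in the newest picture that a camera, given by its name, has taken for a name from the list of things; names that differ only in an ending like _2 or _b are one class to them, and where a whole thing is asked for, a point or a joint stands for the part that bears it (a point fixed in the world has none). Each returns a list of dicts, best first, with "conf" (0 to 1); they miss things now and then, are a little off and sometimes report something else, mostly with a low value. They report only what shows in the picture. A call takes as long as a camera call.
- cams.recognise(camera, label): "xyz" ([x, y, z] in m, in the coordinates of the camera as it stood for that picture, good to about 4 mm: the middle of the surface that is visible of it).
- cams.regions_of(camera, label): "mask" (384x512 bool, what is visible of it).
- cams.mark_of(camera, label): "xyz" ([x, y, z] in m, in the coordinates of the camera as it stood for that picture, good to about 4 mm: a listed point, or the origin of a listed thing).
The state is a dict: "time": time; "q": joint angles; "joint_vel": joint speeds; "joint_torque": joint torques, N m; "tool_pos": TCP position; "tcp_rot": TCP orientation; "wrist_force": force on the tool from outside, world axes, zero at the start; "torque": the same for the moment, N m; "width": opening from 0.0 (shut) to 1.0 (fully open).
Only numpy, scipy, OpenCV 4.12 (cv2) and the standard library are available. Lean on these libraries where they do the work, as an engineer would, in place of code of your own. Each camera call takes 0.05 s, during which the arm holds its last target.

## Task

Seal the cookie box with the fingertips: push its raised lid down until it is fully shut, then press the long bar latch fully down, and only after that press in the round vent plug fully (it lets the air out until then). Leave latch and plug up until their turn, do not swing the lid open any wider or lift or shove the box about, and leave the things standing around it alone.

Things in the scene. Friction and masses are not known exactly. Their poses are not given: they have to be found in the camera images.
- cookie_box: Loose, heavy (about 2 kg) open-topped clear plastic box full of cookies, 200 mm deep (its x), 260 mm wide (its y), 90 mm high, standing on the table. Origin: centre of its underside; x points from its front to its hinged far side, y to its left, z up.
- hinge_line (a point): Middle of the lid's hinge line, on the box's far rim (box frame x = +100 mm, y = 0, z = 90 mm); the hinge runs along the box's y. Axes as the box.
- lid (a joint): Hinge angle of the white lid, rad: 0 is fully shut, growing as the front edge rises (end stop 1.5). Starts partly raised. The hinge is stiff, so that the lid stays where it is left; about 1 to 4 N at the front edge moves it. The lid is a plate 8 mm thick, 206 by 266 mm; its underside passes through the hinge line and its front edge lies 203 mm from it.
- lid_push (a point): Point on the lid's upper face on the bare part of its front edge, to the right of the bar latch: 18 mm in from the front edge, 185 mm from the hinge line, 50 mm right of the lid's middle (box y = -50 mm). It swings with the lid: x along the lid away from the front edge, z out of its upper face. When the lid is shut it is 98 mm above the table.
- bar_latch (a joint): How far the bar latch is pressed into the lid, m: 0 up, 0.010 fully down. It is stiff (about 4 N), has no spring, and stays where it is pushed.
- bar_top (a point): Centre of the top of the bar latch: a grey plastic bar 46 mm long (box y) and 18 mm wide, near the lid's front left corner (145 mm from the hinge line, 70 mm left of the middle), in a white collar 60 by 32 mm and 5 mm high. Its top stands 18 mm above the lid's upper face when up (116 mm above the table with the lid shut), 8 mm when fully down. Moves with the lid and the bar; axes as the lid's.
- vent_plug (a joint): How far the round vent plug is pressed into the lid, m: 0 up, 0.010 fully down. It is stiff (about 4 N), has no spring, and stays where it is pushed.
- vent_top (a point): Centre of the top of the vent plug: a grey round plastic stud 28 mm across, right of the middle of the lid (85 mm from the hinge line, 40 mm right of the middle), in a round white collar 42 mm across and 5 mm high. Heights above the lid as for the bar latch, travel 10 mm. Moves with the lid and the plug; axes as the lid's.
- sprinkle_jar: Bystander: loose jar with a pink cap, 48 mm across, 105 mm high, beside the box. Origin: centre of its underside.
- small_tub: Bystander: loose open white tub of cookies, 110 mm square, 55 mm high, beside the box. Origin: centre of its underside.
- spoon_cup: Bystander: loose paper cup of plastic spoons, 76 mm across, about 150 mm high over the spoons, beyond the box. Origin: centre of its underside.

How it is judged:
By the outcome, as a careful person would: the job done as asked, in the order asked, and still so for the second after the job is handed in, with the robot touching nothing.
It also fails if it takes over 48 s, if anything falls off the work surface, if the arm or the gripper's body presses on something with over 40 N, if the wrist force passes 120 N, or if a joint passes its speed limit or range.

## Working session

There is one attempt and no reset: what is moved stays moved. The work goes in short steps, Python scripts to look and compute and a tool call to move; the robot and the scene stay as the last step left them, time stands still between calls to the robot, and variables do not carry over. Pictures are saved under pics/ and viewed, and the job is handed in when it is done.

Besides the shell and the picture viewer there is one more tool, called after "Emit:" by a JSON object that holds its "api" and its "payload", one argument or row to a line. play_rows: Moves the arm, as the interface text tells. Its arguments: {"type":"object","properties":{"motion":{"type":"array","items":{"type":"array"}},"gripper":{"type":"number"},"squeeze":{"type":"number"}},"required":["motion"]}

```bash
mkdir -p pics; ls; cat > h.py <<'E'
import numpy as np,cv2
from scipy.spatial.transform import Rotation as Ro
from workcell import bot,cams
def toW(cam,p,st=None):
    c=cams.calibration(cam); p=np.asarray(p,float)
    if 'R' in c: return (p-np.array(c['t']))@np.array(c['R'])
    T=np.array(c['tool_from_camera']); q=p@T[:3,:3].T+T[:3,3]
    return q@Ro.from_rotvec(st['tcp_rot']).as_matrix().T+st['tool_pos']
def snap(cam,n):
    im,d=cams.read_camera(cam); cv2.imwrite(f'pics/{n}.png',im[:,:,::-1]); return im,d
E
python3 - <<'E'
from h import *
st=bot.read_state(); print(st)
for c in('scene','side'):
    snap(c,c+'0')
    for l in('cookie_box','hinge_line','lid_push','bar_top','vent_top','sprinkle_jar','small_tub','spoon_cup'):
        for r in cams.mark_of(c,l)[:2]: print(c,l,round(r['conf'],2),toW(c,r['xyz']).round(4))
E
```

```text
pics
{'time': 0.0, 'q': array([-1.28295217e+00,  2.64779682e-01,  1.60537441e+00, -1.11484071e-05,
        1.27367961e+00, -3.69403575e-02]), 'joint_vel': array([-0.00106631, -0.00220883, -0.0003056 , -0.00058427, -0.00211581,
       -0.0008801 ]), 'joint_torque': array([-1.76900634e-03, -5.15110767e+01, -3.67312682e+01, -3.12482207e-04,
        1.26470852e-02, -8.30056194e-06]), 'tool_pos': array([ 0.21515862, -0.63902572,  0.22994391]), 'tcp_rot': array([-1.34412202,  0.96797443, -0.96503089]), 'wrist_force': array([ 0.02526998, -0.56501533,  0.63570373]), 'torque': array([0.01996724, 0.01888454, 0.05057989]), 'width': 0.999338585475199}
scene cookie_box 0.91 [0.5576 0.0375 0.0017]
scene hinge_line 0.59 [0.6582 0.0384 0.091 ]
scene lid_push 0.68 [ 0.5001 -0.0066  0.187 ]
scene bar_top 0.48 [0.55   0.1096 0.1837]
scene bar_top 0.27 [ 0.4994 -0.0074  0.185 ]
scene vent_top 0.49 [ 0.5956 -0.0018  0.1516]
scene sprinkle_jar 0.59 [ 0.5633  0.2773 -0.0013]
scene small_tub 0.91 [ 0.6004 -0.1931  0.0024]
scene spoon_cup 0.95 [0.772  0.0992 0.0042]
side cookie_box 0.72 [0.5565 0.0353 0.004 ]
side hinge_line 0.56 [0.6675 0.0337 0.0899]
side lid_push 0.88 [ 0.503  -0.0138  0.1898]
side bar_top 0.65 [0.5458 0.1093 0.1873]
side vent_top 0.6 [ 0.5961 -0.0074  0.1532]
side vent_top 0.2 [ 0.5076 -0.0122  0.187 ]
side sprinkle_jar 0.86 [5.689e-01 2.744e-01 4.000e-04]
side small_tub 0.95 [ 0.6018 -0.198   0.0018]
side spoon_cup 0.67 [0.7806 0.0932 0.0021]
side spoon_cup 0.58 [0.5584 0.0346 0.0025]
```

View pics/scene0.png

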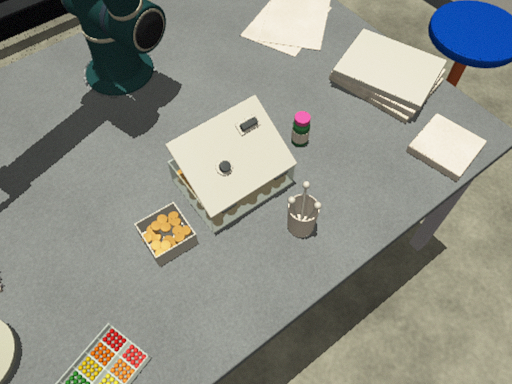

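View pics/side0.png

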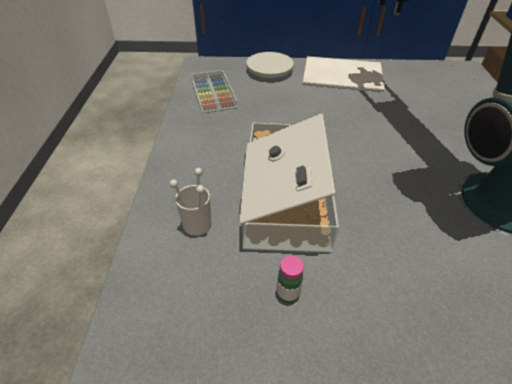

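The scene view shows the raised lid (about 167–297, 97–215) with the vent at (225,167) and the bar at (249,125). The tub, jar and cup are clear of it. Next I'll fit the box pose and the lid angle.

```bash
cat >> h.py <<'E'
from scipy.optimize import least_squares
def lidpt(p,r,y,z):  # r from hinge, y, z above underside
    x0,y0,yaw,th=p
    bx=.1-r*np.cos(th)+z*np.sin(th); bz=.09+r*np.sin(th)+z*np.cos(th)
    return np.array([x0+bx*np.cos(yaw)-y*np.sin(yaw),y0+bx*np.sin(yaw)+y*np.cos(yaw),bz])
def fit(obs):
    M={'hinge_line':(0,0,0),'lid_push':(.185,-.05,.008),'bar_top':(.145,.07,.026),'vent_top':(.085,-.04,.026)}
    def f(p):
        e=[]
        for l,X in obs:
            m=np.array([p[0],p[1],0]) if l=='cookie_box' else lidpt(p,*M[l])
            e+=list((m-X)/.004)
        return e
    return least_squares(f,[.557,.036,0,.5],loss='soft_l1')
E
python3 - <<'E'
from h import *
obs=[]
for k in range(2):
  for c in('scene','side'):
    im,d=cams.read_camera(c)
    K=np.array(cams.calibration(c)['mtx'])
    for l in('cookie_box','hinge_line','lid_push','bar_top','vent_top'):
        rs=cams.mark_of(c,l)
        if rs: obs.append((l,toW(c,rs[0]['xyz'])))
    if k==0:
      for l in ['lid']:
        rs=cams.regions_of(c,l)
        if not rs: print('none');continue
        m=rs[0]['mask']&(d>0); print(c,rs[0]['conf'],m.sum())
        m=cv2.erode(m.astype(np.uint8),np.ones((3,3)))>0
        v,u=np.nonzero(m); z=d[v,u]
        P=toW(c,np.c_[(u-K[0,2])/K[0,0]*z,(v-K[1,2])/K[1,1]*z,z])
        # robust plane
        for _ in range(5):
            ce=P.mean(0); n=np.linalg.svd(P-ce,full_matrices=False)[2][2]; e=(P-ce)@n
            P=P[abs(e)<max(.003,2*e.std())]
        n*=np.sign(n[2]); print('plane n',n.round(3),'tilt',np.arccos(n[2]),'yaw',np.arctan2(n[1],n[0]),'c',ce.round(4),len(P))
        R=cv2.minAreaRect((P[:,:2]*1000).astype(np.float32)); print('rect',R)
r=fit(obs); print(r.x,r.cost)
for l,X in obs: print(l,X.round(4))
p=r.x
for n,a in dict(push=(.185,-.05,.008),bar=(.145,.07,.026),vent=(.085,-.04,.026)).items():
  print(n,lidpt(p,*a).round(4),lidpt([*p[:3],0],*a).round(4))
print(bot.read_state()['time'], Ro.from_rotvec(bot.read_state()['tcp_rot']).as_matrix().round(3))
E
```

```text
scene 0.68 8619
plane n [ 0.48  -0.009  0.877] tilt 0.5006046358494131 yaw -0.019489727584743318 c [0.5766 0.0305 0.1467] 6618
rect ((575.4327392578125, 36.748146057128906), (259.2733459472656, 181.12669372558594), 89.18131256103516)
side 0.9 6938
plane n [ 0.48  -0.006  0.877] tilt 0.500175649315257 yaw -0.013198199143785136 c [0.5732 0.0551 0.1484] 5831
rect ((577.2710571289062, 39.890296936035156), (261.73077392578125, 178.07138061523438), 89.31329345703125)
[ 0.55956483  0.0378718  -0.01689977  0.51292982] 42.046032593983334
cookie_box [0.5591 0.0373 0.002 ]
hinge_line [0.6581 0.0397 0.091 ]
lid_push [ 0.5028 -0.0085  0.1874]
bar_top [0.5493 0.1085 0.1829]
cookie_box [0.5591 0.0317 0.005 ]
hinge_line [0.6651 0.0377 0.0885]
lid_push [ 0.503  -0.0121  0.1882]
bar_top [0.5475 0.1094 0.1878]
vent_top [ 0.5982 -0.0057  0.1567]
cookie_box [5.591e-01 3.730e-02 5.000e-04]
hinge_line [0.6622 0.0393 0.094 ]
lid_push [ 0.4972 -0.0079  0.1851]
bar_top [0.5475 0.1089 0.1837]
vent_top [ 0.4985 -0.0095  0.1869]
cookie_box [0.5568 0.0305 0.0036]
hinge_line [0.665  0.0366 0.0904]
lid_push [ 0.5024 -0.0104  0.1846]
bar_top [0.5429 0.11   0.1858]
vent_top [ 0.597  -0.005   0.1588]
push [ 0.5015 -0.0112  0.1878] [ 0.4737 -0.0107  0.098 ]
bar [0.5472 0.1081 0.1838] [0.5158 0.1086 0.116 ]
vent [ 0.5976 -0.0028  0.1544] [ 0.5739 -0.0024  0.116 ]
2.2 [[ 0.319 -0.     0.948]
 [-0.948  0.     0.319]
 [-0.    -1.     0.   ]]
```

Emit:
{"api": "play_rows", "payload": {
  "motion": [
    [[0.4,0.95,0.1],[0,0,-0.4]],
    [[0.4,0.95,0.1],[0,0,-0.4]],
    [[0.4,0.95,0.1],[0,0,-0.4]],
    [[0.4,0.95,0.1],[0,0,-0.4]],
    [[0.4,0.95,0.1],[0,0,-0.4]],
    [[0.4,0.95,0.1],[0,0,-0.4]],
    [[0.4,0.95,0.1],[0,0,-0.4]],
    [[0.4,0.95,0.1],[0,0,-0.4]]
  ],
  "gripper": 1
}}

```text
time: 3.2
tool_pos: [0.3763, -0.2577, 0.2721]
tcp_rot: [-1.216, 1.197, -1.199]
wrist_force: [-0.1, -0.8, -0.2]
width: 0.001
```

Emit:
{"api": "play_rows", "payload": {
  "motion": [
    [[0.335,0.615,0],[0,0,0]],
    [[0.335,0.615,0],[0,0,0]],
    [[0.335,0.615,0],[0,0,0]],
    [[0.335,0.615,0],[0,0,0]],
    [[0.335,0.615,-0.14],[0,0,0]],
    [[0.335,0.615,-0.14],[0,0,0]],
    [[0.335,0.615,-0.14],[0,0,0]]
  ]
}}

```text
time: 4.08
tool_pos: [0.5095, -0.0148, 0.2156]
tcp_rot: [-1.215, 1.202, -1.202]
wrist_force: [0.2, 0.4, -0.1]
width: 0.002
```

```bash
python3 - <<'E'
from h import *
snap('side','side1');snap('wrist','wr1');print(bot.read_state())
E
```

```text
{'time': 4.175, 'q': array([-7.82502104e-02, -4.16352618e-02,  1.96808461e+00, -5.41414359e-04,
        1.21208742e+00,  1.48379061e+00]), 'joint_vel': array([-0.00205276, -0.01121593, -0.00276156,  0.00279053, -0.00290318,
        0.00390068]), 'joint_torque': array([ 3.39382309e-01, -3.28155720e+01, -3.53434682e+01,  1.64425210e-02,
        1.75049395e-02, -6.27146219e-03]), 'tool_pos': array([ 0.51040276, -0.01522122,  0.21719326]), 'tcp_rot': array([-1.21176147,  1.20004348, -1.20458615]), 'wrist_force': array([0.03198039, 1.15330478, 0.45551904]), 'torque': array([-0.06020754,  0.01174739, -0.00280679]), 'width': 0.0005104163610166831}
```

View pics/side1.png

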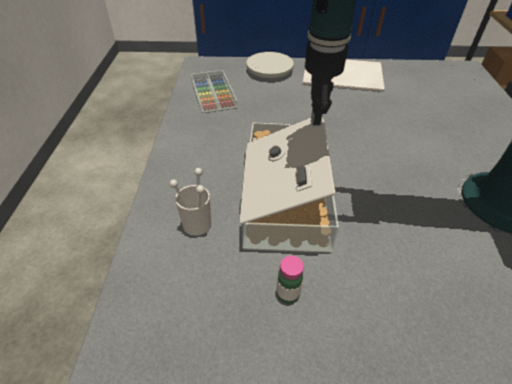

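View pics/wr1.png

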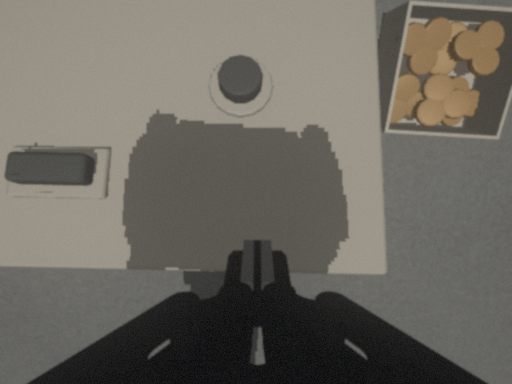

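Emit:
{"api": "play_rows", "payload": {
  "motion": [
    [[0,0,-0.05],[0,0,0]],
    [[0,0,-0.075],[0,0,0]],
    [[-0.005,0,-0.095],[0,0,0]],
    [[-0.013,0,-0.115],[0,0,0]],
    [[-0.02,0,-0.135],[0,0,0]],
    [[-0.028,0,-0.155],[0,0,0]],
    [[-0.034,0,-0.175],[0,0,0]],
    [[-0.038,0,-0.195],[0,0,0]],
    [[-0.042,0,-0.215],[0,0,0]],
    [[-0.045,0,-0.235],[0,0,0]]
  ]
}}

```text
time: 5.42
tool_pos: [0.4912, -0.0136, 0.1207]
tcp_rot: [-1.214, 1.202, -1.201]
wrist_force: [-1.0, -0.1, 1.1]
width: -0.005
```

Emit:
{"api": "play_rows", "payload": {
  "motion": [
    [[-0.003,0,-0.02],[0,0,0]],
    [[-0.006,0,-0.04],[0,0,0]],
    [[-0.008,0,-0.053],[0,0,0]],
    [[-0.008,0,-0.06],[0,0,0]],
    [[-0.008,0,-0.062],[0,0,0]],
    [[-0.008,0,-0.062],[0,0,0]]
  ]
}}

```text
time: 6.18
tool_pos: [0.4882, -0.0137, 0.0979]
tcp_rot: [-1.215, 1.202, -1.201]
wrist_force: [-5.9, -0.2, 10.2]
width: 0.003
```

Emit:
{"api": "play_rows", "payload": {
  "motion": [
    [[0.004,0,-0.004],[0,0,0]],
    [[0.004,0,-0.006],[0,0,0]],
    [[0.004,0,-0.006],[0,0,0]]
  ]
}}

```text
time: 6.55
tool_pos: [0.4883, -0.0138, 0.0976]
tcp_rot: [-1.218, 1.204, -1.199]
wrist_force: [-16.0, -0.2, 30.5]
width: -0.004
```

Emit:
{"api": "play_rows", "payload": {
  "motion": [
    [[-0.006,0,0.006],[0,0,0]],
    [[-0.006,0,0.08],[0,0,0]],
    [[-0.006,0,0.2],[0,0,0]],
    [[-0.006,0,0.2],[0,0,0]]
  ]
}}

```text
time: 7.05
tool_pos: [0.4909, -0.014, 0.1786]
tcp_rot: [-1.208, 1.194, -1.206]
wrist_force: [0.1, 0.2, -0.5]
width: 0.003
```

```bash
python3 - <<'E'
from h import *
st=bot.read_state();print(st['tool_pos'],st['wrist_force'])
obs=[]
for c in('scene','side','wrist'):
    st=bot.read_state()
    im,d=snap(c,c+'2')
    K=np.array(cams.calibration(c)['mtx'])
    for l in('cookie_box','hinge_line','lid_push','bar_top','vent_top'):
        rs=cams.mark_of(c,l)
        if rs: X=toW(c,rs[0]['xyz'],st); print(c,l,round(rs[0]['conf'],2),X.round(4)); obs.append((l,X))
    rs=cams.regions_of(c,'lid')
    if rs:
        m=rs[0]['mask']&(d>0)
        m=cv2.erode(m.astype(np.uint8),np.ones((5,5)))>0
        v,u=np.nonzero(m); z=d[v,u]
        P=toW(c,np.c_[(u-K[0,2])/K[0,0]*z,(v-K[1,2])/K[1,1]*z,z],st)
        P=P[abs(P[:,2]-np.median(P[:,2]))<.02]
        for _ in range(5):
            ce=P.mean(0); n=np.linalg.svd(P-ce,full_matrices=False)[2][2]; e=(P-ce)@n
            P=P[abs(e)<max(.002,2*e.std())]
        n*=np.sign(n[2]); print('plane',n.round(4),ce.round(4),len(P),cv2.minAreaRect((P[:,:2]*1000).astype(np.float32)))
r=fit(obs);p=r.x;print(p,r.cost)
for n,a in dict(bar=(.145,.07,.026),vent=(.085,-.04,.026)).items(): print(n,lidpt(p,*a).round(4))
print(bot.read_state()['time'])
E
```

```text
[ 0.490905   -0.01402779  0.17860591] [ 0.06041314  0.22149814 -0.52085095]
scene cookie_box 0.59 [5.586e-01 3.840e-02 2.000e-04]
scene hinge_line 0.86 [0.6578 0.0366 0.0909]
scene lid_push 0.61 [ 0.4702 -0.0085  0.0972]
scene bar_top 0.61 [0.5187 0.1101 0.1182]
scene vent_top 0.62 [ 0.5693 -0.0011  0.1163]
plane [ 0.001  -0.0018  1.    ] [0.5682 0.0298 0.1008] 4681 ((565.2951049804688, 37.89021301269531), (254.68409729003906, 204.08872985839844), 88.79171752929688)
side cookie_box 0.74 [0.557  0.0333 0.0034]
side hinge_line 0.94 [0.6644 0.0368 0.0928]
side lid_push 0.9 [ 0.4775 -0.0115  0.0982]
side bar_top 0.58 [0.5127 0.1113 0.1197]
side vent_top 0.4 [ 0.5738 -0.0044  0.12  ]
plane [1.0e-04 1.8e-03 1.0e+00] [0.5653 0.0547 0.0988] 5282 ((563.8678588867188, 39.647216796875), (261.0518493652344, 200.5688018798828), 88.88980102539062)
wrist cookie_box 0.87 [0.5631 0.039  0.001 ]
wrist lid_push 0.91 [ 0.475  -0.0166  0.0933]
wrist bar_top 0.66 [0.5177 0.1091 0.1151]
wrist vent_top 0.9 [ 0.5798 -0.0081  0.1177]
plane [-1.e-03  1.e-04  1.e+00] [0.5471 0.0289 0.0975] 71924 ((540.57421875, 37.329994201660156), (262.79962158203125, 159.7390594482422), 89.1267318725586)
[ 0.56008075  0.03761473 -0.01702354  0.00191748] 8.650945666000284
bar [0.5163 0.1084 0.1163]
vent [ 0.5744 -0.0026  0.1162]
8.1
```

View pics/side2.png

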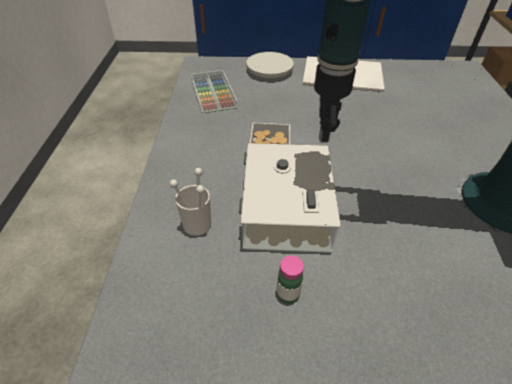

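View pics/wrist2.png

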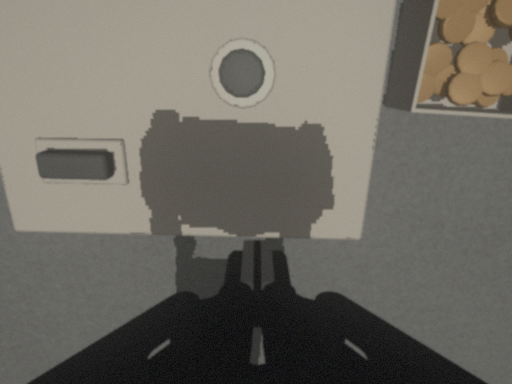

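The side view shows the lid flat on the box with the bar at (311,200) and the plug at (283,164), both still up. Next is the bar.

Emit:
{"api": "play_rows", "payload": {
  "motion": [
    [[0.062,0.307,0],[0,0,0]],
    [[0.062,0.307,0],[0,0,0]],
    [[0.062,0.307,0],[0,0,0]],
    [[0.062,0.307,-0.06],[0,0,0]],
    [[0.062,0.307,-0.12],[0,0,0]],
    [[0.062,0.307,-0.14],[0,0,0]],
    [[0.062,0.307,-0.15],[0,0,0]],
    [[0.062,0.307,-0.16],[0,0,0]],
    [[0.062,0.307,-0.17],[0,0,0]],
    [[0.062,0.307,-0.18],[0,0,0]]
  ]
}}

```text
time: 9.35
tool_pos: [0.5131, 0.1089, 0.1054]
tcp_rot: [-1.214, 1.2, -1.202]
wrist_force: [-14.8, -4.4, 37.6]
width: -0.003
```

Emit:
{"api": "play_rows", "payload": {
  "motion": [
    [[0,0,0],[0,0,0]],
    [[0,0,0],[0,0,0]],
    [[0,0,0.02],[0,0,0]],
    [[0,0,0.15],[0,0,0]],
    [[0,0,0.25],[0,0,0]],
    [[-0.15,-0.3,0.25],[0,0,0]],
    [[-0.15,-0.3,0.25],[0,0,0]],
    [[-0.15,-0.3,0.25],[0,0,0]]
  ]
}}

```text
time: 10.35
tool_pos: [0.4512, -0.013, 0.202]
tcp_rot: [-1.212, 1.203, -1.205]
wrist_force: [0.3, 0.1, -0.6]
width: 0.002
```

```bash
cat >> h.py <<'E'
def check(k):
    st=bot.read_state();print(st['tool_pos'],st['wrist_force'])
    for c in('scene','side','wrist'):
        st=bot.read_state()
        im,d=snap(c,c+k)
        K=np.array(cams.calibration(c)['mtx'])
        v,u=np.mgrid[:384,:512]; P=toW(c,np.stack([(u-K[0,2])/K[0,0]*d,(v-K[1,2])/K[1,1]*d,d],-1).reshape(-1,3),st)
        def zz(x,y,r,r2=0):
            q=np.hypot(P[:,0]-x,P[:,1]-y); m=(q<r)&(q>=r2)&(P[:,2]<.13)&(P[:,2]>.08); return np.median(P[m,2]).round(4),m.sum()
        print(c,'bar',zz(.516,.1085,.007),'lid by bar',zz(.516,.1085,.055,.04),'vent',zz(.574,-.003,.009),'lid by vent',zz(.574,-.003,.04,.026))
        print([ (l,toW(c,r['xyz'],st).round(3)) for l in('cookie_box','bar_top','vent_top') for r in cams.mark_of(c,l)[:1]])
    print(bot.read_state()['time'])
E
python3 -c "
from h import *
check('3')"
```

```text
[ 0.45120819 -0.01302077  0.20197883] [ 0.31747071  0.08072113 -0.57960792]
scene bar (np.float64(0.1096), np.int64(18)) lid by bar (np.float64(0.1009), np.int64(511)) vent (np.float64(0.1193), np.int64(35)) lid by vent (np.float64(0.1008), np.int64(387))
[('cookie_box', array([0.559, 0.037, 0.002])), ('bar_top', array([0.518, 0.11 , 0.108])), ('vent_top', array([ 0.572, -0.003,  0.115]))]
side bar (np.float64(0.1064), np.int64(22)) lid by bar (np.float64(0.0987), np.int64(710)) vent (np.float64(0.1168), np.int64(29)) lid by vent (np.float64(0.0989), np.int64(313))
[('cookie_box', array([0.555, 0.033, 0.003])), ('bar_top', array([0.514, 0.112, 0.108])), ('vent_top', array([ 0.575, -0.004,  0.118]))]
wrist bar (np.float64(0.1055), np.int64(295)) lid by bar (np.float64(0.0975), np.int64(8258)) vent (np.float64(0.1156), np.int64(701)) lid by vent (np.float64(0.0976), np.int64(4094))
[('cookie_box', array([ 0.565,  0.038, -0.   ])), ('bar_top', array([0.52 , 0.106, 0.105])), ('vent_top', array([ 0.575, -0.006,  0.114]))]
10.95
```

View pics/wrist3.png

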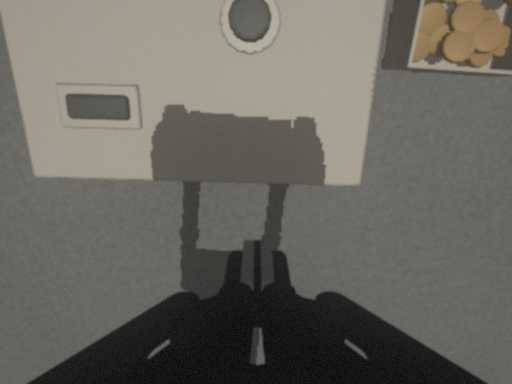

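View pics/side3.png

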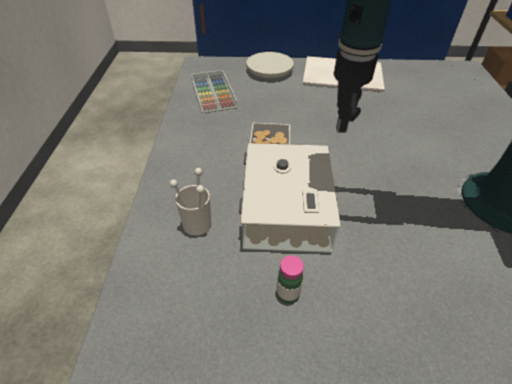

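The wrist view shows the bar at (98,107) nearly flush. Depth puts it 8 mm above the lid, so fully down, while the plug is still 18 mm up. Next is the plug.

Emit:
{"api": "play_rows", "payload": {
  "motion": [
    [[0.307,0.025,0],[0,0,0]],
    [[0.307,0.025,0],[0,0,0]],
    [[0.307,0.025,-0.05],[0,0,0]],
    [[0.307,0.025,-0.15],[0,0,0]],
    [[0.307,0.025,-0.19],[0,0,0]],
    [[0.307,0.025,-0.205],[0,0,0]],
    [[0.307,0.025,-0.218],[0,0,0]],
    [[0.307,0.025,-0.23],[0,0,0]],
    [[0.307,0.025,-0.238],[0,0,0]],
    [[0.307,0.025,-0.238],[0,0,0]]
  ]
}}

```text
time: 12.2
tool_pos: [0.5755, -0.0009, 0.1075]
tcp_rot: [-1.213, 1.2, -1.202]
wrist_force: [-1.0, -0.3, 3.3]
width: 0.001
```

Emit:
{"api": "play_rows", "payload": {
  "motion": [
    [[0,0,-0.004],[0,0,0]],
    [[0,0,-0.007],[0,0,0]],
    [[0,0,-0.01],[0,0,0]],
    [[0,0,-0.01],[0,0,0]]
  ]
}}

```text
time: 12.7
tool_pos: [0.5756, -0.0009, 0.1058]
tcp_rot: [-1.213, 1.2, -1.202]
wrist_force: [-8.0, 0.1, 17.5]
width: 0.001
```

Emit:
{"api": "play_rows", "payload": {
  "motion": [
    [[0,0,-0.004],[0,0,0]],
    [[0,0,-0.004],[0,0,0]]
  ]
}}

```text
time: 12.95
tool_pos: [0.5757, -0.0009, 0.1057]
tcp_rot: [-1.213, 1.2, -1.202]
wrist_force: [-11.3, 0.7, 25.2]
width: -0.002
```

Emit:
{"api": "play_rows", "payload": {
  "motion": [
    [[0,0,0.03],[0,0,0]],
    [[0,0,0.15],[0,0,0]],
    [[0,0,0.25],[0,0,0]],
    [[-0.3,-0.03,0.25],[0,0,0]],
    [[-0.3,-0.03,0.25],[0,0,0]],
    [[-0.3,-0.03,0.25],[0,0,0]],
    [[-0.3,-0.03,0.25],[0,0,0]]
  ]
}}

```text
time: 13.82
tool_pos: [0.4557, -0.013, 0.2015]
tcp_rot: [-1.213, 1.2, -1.203]
wrist_force: [0.3, 0.4, 0.1]
width: 0.0
```

```bash
python3 -c "
from h import *
check('4')
for l in ('sprinkle_jar','small_tub','spoon_cup'): print(l,[toW('side',r['xyz']).round(3) for r in cams.mark_of('side',l)[:1]])"
```

```text
[ 0.45567527 -0.0129587   0.20153897] [0.26211026 0.36855156 0.11606539]
scene bar (np.float64(0.1083), np.int64(20)) lid by bar (np.float64(0.101), np.int64(510)) vent (np.float64(0.1086), np.int64(35)) lid by vent (np.float64(0.1008), np.int64(386))
[('cookie_box', array([0.56 , 0.04 , 0.001])), ('bar_top', array([0.517, 0.112, 0.106])), ('vent_top', array([ 0.573, -0.004,  0.103]))]
side bar (np.float64(0.107), np.int64(25)) lid by bar (np.float64(0.0988), np.int64(692)) vent (np.float64(0.1066), np.int64(30)) lid by vent (np.float64(0.099), np.int64(336))
[('cookie_box', array([0.557, 0.032, 0.004])), ('bar_top', array([0.515, 0.109, 0.109])), ('vent_top', array([ 0.574, -0.005,  0.108]))]
wrist bar (np.float64(0.1055), np.int64(294)) lid by bar (np.float64(0.0975), np.int64(8223)) vent (np.float64(0.1056), np.int64(629)) lid by vent (np.float64(0.0976), np.int64(4289))
[('cookie_box', array([ 0.565,  0.038, -0.005])), ('bar_top', array([0.52 , 0.11 , 0.106])), ('vent_top', array([ 0.58 , -0.007,  0.107]))]
14.425
sprinkle_jar [array([0.568, 0.274, 0.001])]
small_tub [array([ 0.604, -0.197, -0.002])]
spoon_cup [array([0.775, 0.096, 0.002])]
```

View pics/wrist4.png

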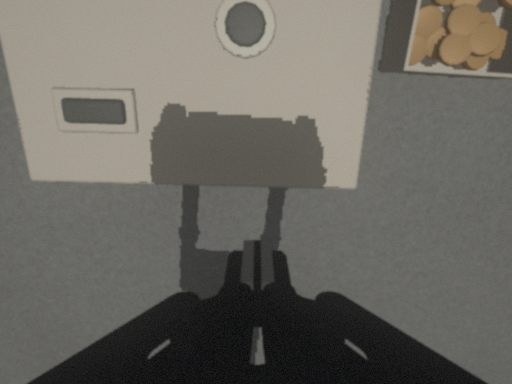

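View pics/side4.png

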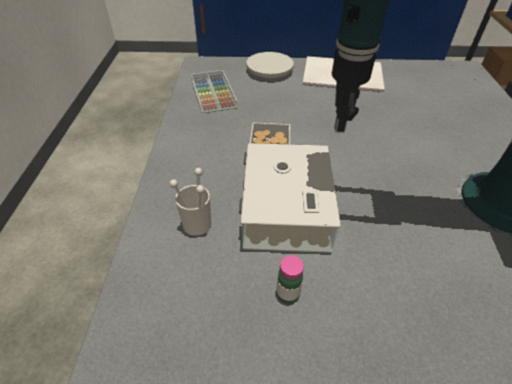

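Both pictures show the bar (94,111 in the wrist view) and the plug (246,25) down, the lid flat, and the arm clear of everything. I'm handing in now.

```bash
python3 -c "
from workcell import bot
print(bot.finish_job())"
```

```text
the job is handed in; nothing more can be done
None
```

The cookie box is sealed and handed in at about 14.4 s: I pushed the lid shut with closed fingertips, then pressed the bar latch down, then the vent plug.

- **Lid:** it lies flat (tilt about 0.002 rad or less) and held firm under about 30 N.
- **Bar latch:** its top is 8 mm above the lid by the wrist camera's depth, which is fully down. It was down before I touched the plug, which then still stood 18 mm up.
- **Vent plug:** its top is also 8 mm above the lid by the wrist camera, so fully down. It took about 25 N at its stop.
- **Surroundings:** the box, jar, tub and cup are where they started, within a few mm of measuring error, and the arm is clear of everything.
- **Forces:** the highest wrist reading, at the end of a move, was about 41 N, well below the 120 N limit.

The cameras differed by 1–3 mm in absolute height, but all agreed on the heights relative to the lid to about 1 mm. No check failed; one network reading before the lid was moved put the vent plug at the lid's push point, and I treated it as an outlier.

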